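# Find the socket for the boiler nut

### The job

The espresso machine's small boiler stands in its service cradle on the counter. First turn the two clamp knobs beside it clockwise, each fully to its end stop; then try the sockets from the tray upright on the hex nut on top of the boiler, one at a time, standing any that does not fit back upright in the tray. Finish with the socket that fits fully down over the nut and still held in the gripper (the other two standing in the tray), and leave the jug, tamper and cup alone.

Things in the scene. Friction and masses are not known exactly. Their poses are not given: they have to be found in the camera images.
- boiler: the boiler in its cradle, fixed to the counter: a dark steel base plate 110 x 270 x 12 mm, in its middle a round steel boiler 84 mm in diameter (foot 100 mm) whose flat round top, 48 mm in diameter, is 55 mm above the counter; the nut stands on it. Origin at the plate's underside centre; y along the plate's long side (roughly to the robot's left), z up. The knobs are at y = +100 mm and -100 mm
- nut_seat (a point): centre of the underside of the fixed brass hex nut, on the boiler's flat top (z = 55 mm), where a seated socket's rim rests. Nut 22 mm across flats, 14 mm tall, with a 12 mm stud 4 mm above it. z up, x square to a flat (repeats every 60 degrees). A socket goes on if its flats are within about 8 degrees of the nut's; a too small one stops on the nut's top, 14 mm higher
- knob_left (a joint): turn of the clamp knob on the robot's left (the boiler's +y side), rad: 0 open, grows clockwise seen from above, 1.4 = end stop. It starts between 0 and 0.3, turns stiffly (0.05 N m) and stays where it is left
- knob_right (a joint): the same for the knob on the robot's right (the boiler's -y side)
- knob_left_grip (a point): grip point of the left knob, on its axis, 49 mm above the counter: an upright black bar 38 mm long, 14 mm thick, 32 mm tall (24 to 56 mm above the counter) on a disc of 40 mm diameter. x points along the bar's length and turns with it; pinch the bar across its thickness (y); z up
- knob_right_grip (a point): grip point of the right knob, made and measured like the left one
- tray: the socket tray, fixed: a low tray 118 x 288 mm outside with a rim 14 mm high; inside 110 x 280 mm, black rubber floor 4 mm above the counter. Origin at the underside centre; y along its long side, z up. The three sockets start in a row along y, 88 mm apart
- socket_a_mid (a point): one of three steel sockets, outwardly alike, upright, 72 mm tall: barrel 35 mm wide and 38 mm tall with a hex opening 24 mm deep below, then a 14 mm square adapter to grip (38 to 72 mm up). One opening is 24 mm across flats and fits, two are too small: try them. Point: on the axis, half-way up (36 mm). x and y square to the adapter's faces, x also square to a flat of the opening; z up
- socket_b_mid (a point): another of three steel sockets, outwardly alike, upright, 72 mm tall: barrel 35 mm wide and 38 mm tall with a hex opening 24 mm deep below, then a 14 mm square adapter to grip (38 to 72 mm up). One opening is 24 mm across flats and fits, two are too small: try them. Point: on the axis, half-way up (36 mm). x and y square to the adapter's faces, x also square to a flat of the opening; z up
- socket_c_mid (a point): the last of three steel sockets, outwardly alike, upright, 72 mm tall: barrel 35 mm wide and 38 mm tall with a hex opening 24 mm deep below, then a 14 mm square adapter to grip (38 to 72 mm up). One opening is 24 mm across flats and fits, two are too small: try them. Point: on the axis, half-way up (36 mm). x and y square to the adapter's faces, x also square to a flat of the opening; z up
- jug: a steel milk jug with a handle, 72 mm across and 85 mm tall, to be left alone; origin at its underside centre
- tamper: a dark wooden coffee tamper, 58 mm across and 85 mm tall, to be left alone; origin at its underside centre
- cup: a white cup with a handle, 66 mm across and 60 mm tall, to be left alone; origin at its underside centre

How it is judged:
By the outcome, as a careful person would: the job done as asked, in the order asked, and still so for the second after the job is handed in, while the arm keeps its last pose, push and grip.
It also fails if it takes over 72 s, if anything falls off the work surface, if the arm or the gripper's body presses on something with over 40 N, if the wrist force passes 120 N, or if a joint passes its speed limit or range.

### The arm

A 7-joint arm with a two-finger parallel gripper is mounted at the origin on the work surface. World frame = base frame: x ahead of the robot, y to its left, z up, the work surface at z = 0. Lengths are in m, angles in degrees, forces in N, time in s.
With the tool pointing down it reaches from about 0.425 to 0.875 m from the base axis. Payload 4.7 kg.
Tool frame: the origin (TCP) lies midway between the tips of the shut fingers; the grasp point (between the pads) lies 19 mm behind it (env.tcp_to_grasp is the distance from the TCP to the grasp point, in m); z points along the fingers, x is the direction in which the jaws open and shut, and the axes are right-handed (so a half turn about z gives the same grasp; the last joint's range is limited). The gripper opens to 87 mm and grips with 3 to 60 N. Pads are 19 mm wide; open, the fingers measure 117 mm over their backs; the gripper's body (75 mm by 190 mm) begins 51 mm behind the grasp point.
Start: joints at [-67.202, 18.392, -4.016, 83.108, 1.295, 78.541, -3.26], TCP at [0.243, 0.603, 0.223] pointing down, gripper open.
Joint ranges: [-163.93, 163.93], [-17.29, 119.83], [-79.2, 71.16], [3.27, 140.29], [-89.18, 269.18], [5.43, 117.66], [-154.24, 154.24]. Speed limits (degrees/s): [147.25, 147.25, 180, 180, 180, 180, 180].

### API

Orientations are given as [roll, pitch, yaw] about the fixed x, y, z axes, in that order (R = Rz(yaw) Ry(pitch) Rx(roll)).
In Python, from cell import env, viewer gives the robot as it stands.
- The arm moves only by the shell command python3 -m pendant 'ROWS' [OPENING] [FORCE]. ROWS is JSON, a list of rows, each a list of 6 numbers: the shift along the tool's x, y, z each as a share of 0.1 m, from -1 to 1, then the turn, a rotation vector about the tool's x, y, z each as a share of 90 degrees, from -1 to 1. A call has exactly 8 rows; each row is the pose to reach, as a shift and turn from the pose commanded when the call began, along the tool's axes at that moment; what a row does not reach only later rows make up. A row lasts 1/8 s, in which the tool goes at most 62.5 mm and 10.7 degrees, less where a joint would pass 70% of its speed; a pose out of reach is approached as far as the arm can. A call with a number of a shift or a turn outside -1 to 1 is refused whole. A call with a gripper value outside its range is refused whole. OPENING is the finger opening in mm, from 0 to 87, set as the call begins (- or left out, the last holds). The fingers move at their own pace and stop on an object; FORCE is the grip in N (left out, the last holds). Time passes only in rows, so rows that repeat a pose let the fingers close, or fill a call up. It gives the time, the measured TCP pose, the force and the opening at its end, in the units of the state.
- env.get_obs(): the state, without advancing time (a new reading comes with each control period).
- viewer.read_camera(name): name is "scene" or "top"; returns a dict with "frame" (400x640x3 uint8, red, green, blue), "fx", "fy", "cx", "cy" (pixels), "view" (4x4, takes a point from world to camera coordinates). Camera axes: x right, y down, z forward; pixel columns grow to the right and rows downward; lengths in m; the calibration is good to about 2 mm. A picture is of the moment at which its call begins. There is no depth.
- env.sign_off(): hands the job in, once; it reports no verdict.
The state is a dict: "time_s": time; "qpos": joint angles; "joint_velocities": joint speeds; "effort": joint torques, N m; "tool_pos": TCP position; "tool_rot": TCP orientation; "force": force on the tool from outside, world axes, zero at the start; "wrist_torque": the same for the moment, N m; "grip_width": finger opening in m.
Only numpy, scipy, OpenCV 4.12 (cv2) and the standard library are available. Lean on these libraries where they do the work, as an engineer would, in place of code of your own. Each camera call takes 0.05 s, during which the arm holds its last target.

## Working session

There is one attempt and no reset: what is moved stays moved. The work goes in short steps, Python scripts to look and compute and a shell command to move; the robot and the scene stay as the last step left them, time stands still between calls to the robot, and variables do not carry over. Pictures are saved under pics/ and viewed, and the job is handed in when it is done.

```bash
ls -la; mkdir -p pics
python3 - <<'E'
from cell import env, viewer
import cv2, numpy as np
print(env.get_obs())
for n in ("scene","top"):
    c=viewer.read_camera(n)
    cv2.imwrite(f"pics/{n}0.png",c["frame"][:,:,::-1])
    print(n,c["fx"],c["fy"],c["cx"],c["cy"]);print(np.round(c["view"],4).tolist())
E
```

```text
total 12
drwxr-xr-x  3 agent agent 4096 Dec  6 15:24 .
drwxr-xr-x 23 root  root  4096 Dec  6 15:24 ..
drwxr-xr-x  2 agent agent 4096 Dec  6 15:24 pics
{'time_s': 0.0, 'qpos': array([-67.20315863,  18.43908063,  -4.01689843,  83.17509857,
         1.29458417,  78.54115761,  -3.26059451]), 'joint_velocities': array([ 0.04073166,  0.03100475,  0.09924475,  0.03267929,  0.06572127,
        0.06261033, -0.02816586]), 'effort': array([-9.12728847e-04, -4.91280699e+01, -4.04431326e-01, -3.12529743e+01,
       -6.41001854e-02,  4.35573875e-02,  1.97236700e-04]), 'tool_pos': array([0.24320027, 0.60218527, 0.22145974]), 'tool_rot': array([1.79995044e+02, 1.10109324e-01, 6.80135275e+01]), 'force': array([0.68575988, 0.45071049, 1.07397867]), 'wrist_torque': array([-0.02398024, -0.01025247,  0.00871526]), 'grip_width': 0.0872570268032291}
scene 426.8351829119117 426.8351829119117 323.6657122796405 198.2672730087259
[[-0.1265, 0.992, -0.0004, 0.1018], [0.8103, 0.103, -0.5769, -0.4636], [-0.5722, -0.0733, -0.8168, 1.3011], [0.0, 0.0, 0.0, 1.0]]
top 511.56254631092577 511.56254631092577 309.996239900024 204.32534431040045
[[-0.0241, -0.9992, -0.031, 0.0025], [-0.9902, 0.0282, -0.137, 0.629], [0.1377, 0.0274, -0.9901, 1.2762], [0.0, 0.0, 0.0, 1.0]]
```

View pics/scene0.png

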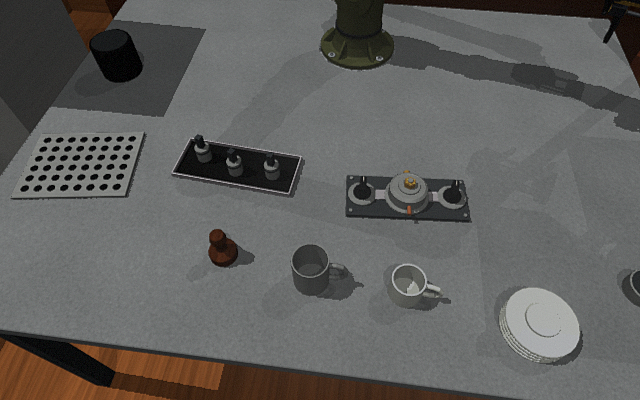

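View pics/top0.png

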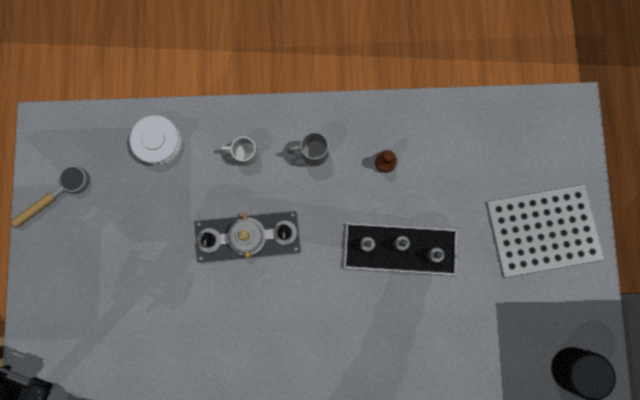

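```bash
cat > h.py <<'E'
from cell import env, viewer
import cv2, numpy as np
from scipy.spatial.transform import Rotation as R
def cam(n): return viewer.read_camera(n)
def ray(c,u,v,z):
    V=np.array(c["view"]);Rm=V[:3,:3];o=-Rm.T@V[:3,3]
    d=Rm.T@np.array([(u-c["cx"])/c["fx"],(v-c["cy"])/c["fy"],1.])
    return o+d*(z-o[2])/d[2]
def proj(c,p):
    V=np.array(c["view"]);q=V[:3,:3]@np.asarray(p)+V[:3,3]
    return np.array([c["fx"]*q[0]/q[2]+c["cx"],c["fy"]*q[1]/q[2]+c["cy"]])
def tri(c1,uv1,c2,uv2):
    P=[]
    for c in (c1,c2):
        K=np.array([[c["fx"],0,c["cx"]],[0,c["fy"],c["cy"]],[0,0,1]])
        P.append(K@np.array(c["view"])[:3])
    X=cv2.triangulatePoints(P[0],P[1],np.array(uv1,float).reshape(2,1),np.array(uv2,float).reshape(2,1))
    return (X[:3]/X[3]).ravel()
def crop(c,x0,y0,x1,y1,s,fn):
    im=c["frame"][y0:y1,x0:x1,::-1]
    im=cv2.resize(im,None,fx=s,fy=s,interpolation=cv2.INTER_CUBIC)
    im=cv2.convertScaleAbs(im,alpha=1.5,beta=10)
    cv2.imwrite("pics/"+fn,im)
def st():
    o=env.get_obs();print("t",round(o["time_s"],2),"tcp",np.round(o["tool_pos"],4),"rot",np.round(o["tool_rot"],2),"F",np.round(o["force"],1),"M",np.round(o["wrist_torque"],2),"w",round(o["grip_width"]*1e3,1),"q",np.round(o["qpos"],1));return o
E
python3 - <<'E'
from h import *
t=cam("top");s=cam("scene")
crop(t,190,200,305,270,6,"tb.png");crop(t,340,215,460,280,6,"tt.png")
crop(s,340,165,475,225,5,"sb.png");crop(s,165,125,310,200,5,"stt.png")
E
```

```text
(no output)
```

View pics/tb.png

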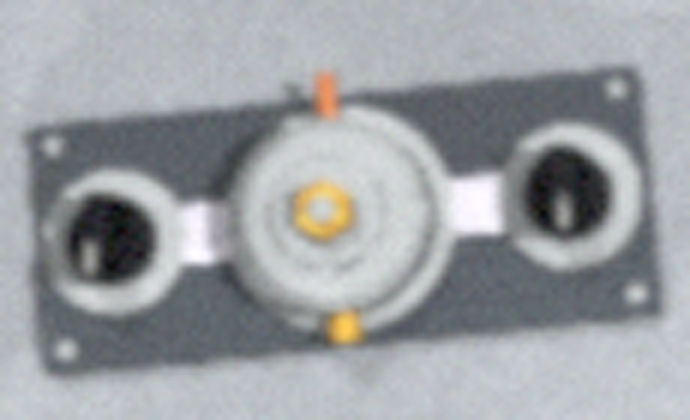

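View pics/tt.png

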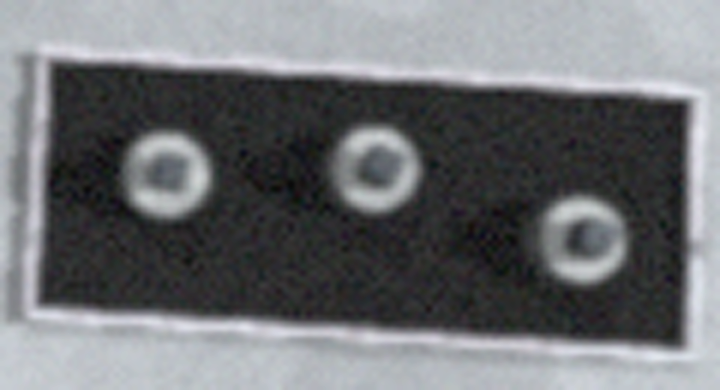

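View pics/sb.png

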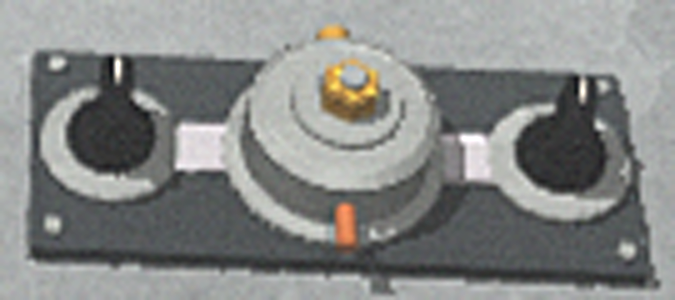

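View pics/stt.png

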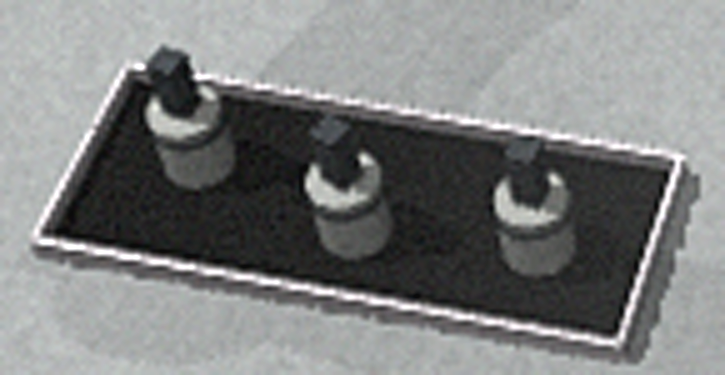

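Run:
```python
from h import *
for n in ("top","scene"):
    fs=[cam(n) for _ in range(6)]
    c=dict(fs[0]);c["frame"]=np.mean([f["frame"].astype(np.float32) for f in fs],0)
    np.save(f"{n}.npy",c,allow_pickle=True)
c=np.load("top.npy",allow_pickle=True).item();c["frame"]=c["frame"].astype(np.uint8)
s=np.load("scene.npy",allow_pickle=True).item();s["frame"]=s["frame"].astype(np.uint8)
for cc in(c,s):
    V=cc["view"];print(-V[:3,:3].T@V[:3,3])
crop(c,195,220,225,255,20,"k1.png");crop(c,270,215,300,250,20,"k2.png");crop(c,230,220,260,250,20,"nut.png")
crop(s,395,165,425,195,20,"snut.png")
a=[cv2.imread(f"pics/{x}.png") for x in("k1","k2")]
cv2.imwrite("pics/k12.png",cv2.resize(np.hstack(a),(800,467)))
a=[cv2.imread(f"pics/{x}.png") for x in("nut","snut")]
cv2.imwrite("pics/nuts.png",cv2.resize(np.hstack(a),(800,400)))
crop(s,345,170,375,205,20,"k1.png");crop(s,435,175,470,210,20,"k2.png")
a=[cv2.resize(cv2.imread(f"pics/{x}.png"),(400,400)) for x in("k1","k2")]
cv2.imwrite("pics/sk12.png",np.hstack(a))
```

```text
[ 0.4470564  -0.05014709  1.34974886]
[1.13307597 0.04217365 0.79537606]
```

View pics/k12.png

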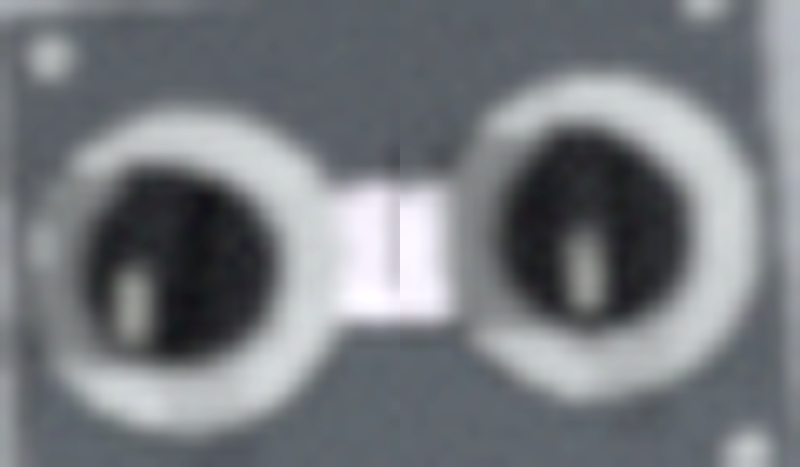

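View pics/nuts.png

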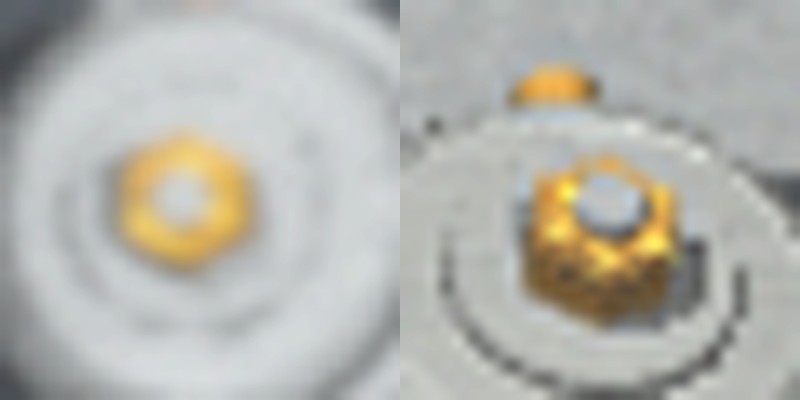

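View pics/sk12.png

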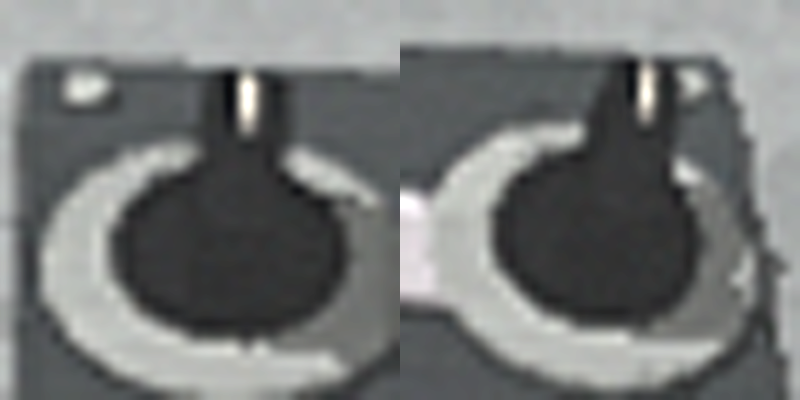

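Run:
```python
from h import *
c=np.load("top.npy",allow_pickle=True).item();s=np.load("scene.npy",allow_pickle=True).item()
def up(cc,x0,y0,x1,y1,k=4): return cv2.resize(cc["frame"][y0:y1,x0:x1].astype(np.float32),None,fx=k,fy=k,interpolation=cv2.INTER_CUBIC)
def pix(p,x0,y0,k=4): return (np.asarray(p)+.5)/k-.5+[x0,y0]
def quad(cc,box,fn,z):
    x0,y0,x1,y1=box;im=up(cc,*box);m=fn(im).astype(np.uint8)
    m=cv2.morphologyEx(m,cv2.MORPH_CLOSE,np.ones((5,5)))
    cs,_=cv2.findContours(m,cv2.RETR_EXTERNAL,cv2.CHAIN_APPROX_NONE);k=max(cs,key=cv2.contourArea)
    pts=pix(k[:,0,:],x0,y0);w=np.array([ray(cc,u,v,z)[:2] for u,v in pts],np.float32)
    return w,k
# tray: rim outer edge at z=14
for nm,cc,box in(("top",c,(335,215,465,280)),("scene",s,(165,125,310,200))):
    w,k=quad(cc,box,lambda im:cv2.blur(im.mean(2),(3,3))<75,.009)
    r=cv2.minAreaRect(w);print("tray inner",nm,np.round(r[0],4),np.round(r[1],4),round(r[2],2))
    w,k=quad(cc,box,lambda im:im.min(2)>178,.014)
    r=cv2.minAreaRect(w);print("tray rim",nm,np.round(r[0],4),np.round(r[1],4),round(r[2],2))
for nm,cc,box in(("top",c,(190,205,305,268)),("scene",s,(340,168,476,226))):
    w,k=quad(cc,box,lambda im:cv2.blur(im.mean(2),(3,3))<(118 if nm=="top" else 100),.012)
    h=cv2.convexHull(w);r=cv2.minAreaRect(h);print("plate",nm,np.round(r[0],4),np.round(r[1],4),round(r[2],2))
# nut stud/hex
for nm,cc,box in(("top",c,(236,226,254,246)),("scene",s,(398,170,422,192))):
    im=up(cc,*box);hsv=cv2.cvtColor(im.clip(0,255).astype(np.uint8),cv2.COLOR_RGB2HSV)
    m=((hsv[...,1]>90)).astype(np.uint8)
    cs,_=cv2.findContours(m,cv2.RETR_EXTERNAL,cv2.CHAIN_APPROX_NONE);k=max(cs,key=cv2.contourArea)
    M=cv2.moments(k);p=pix([M["m10"]/M["m00"],M["m01"]/M["m00"]],*box[:2]);print("nut",nm,p,cv2.contourArea(k)/16,"z69",ray(cc,*p,.069),"z62",ray(cc,*p,.062))
    w=np.array([ray(cc,*pix(q,*box[:2]),.069)[:2] for q in k[:,0]]);w0=w.mean(0);d=w-w0;a=np.arctan2(d[:,1],d[:,0]);rr=np.hypot(*d.T)
    F=np.sum(rr*np.exp(-6j*a))/len(a);print("vertex angle mod60",np.degrees(-np.angle(F)/6)%60,abs(F))
# knob marks
for nm,cc,boxs in(("top",c,((200,230,218,250),(276,222,294,243))),("scene",s,((440,174,464,188),(355,172,372,188)))):
  for i,box in enumerate(boxs):
    im=up(cc,*box).min(2)
    x0=0
    # inside black neighbourhood
    m=(im>105).astype(np.uint8)
    n,l,stt,cen=cv2.connectedComponentsWithStats(m)
    for j in range(1,n):
        if 30<stt[j,4]<500:
            yy,xx=np.nonzero(l==j);pp=np.array([ray(cc,*pix((x,y),*box[:2]),.056)[:2] for x,y in zip(xx,yy)])
            u,S,vt=np.linalg.svd(pp-pp.mean(0),full_matrices=False)
            print(nm,"LR"[i],stt[j],np.round(pp.mean(0),4),"dir",np.round(np.degrees(np.arctan2(vt[0,1],vt[0,0]))%180,1),np.round(S/np.sqrt(len(pp))*np.sqrt(12),4))
```

```text
tray inner top [ 0.5117 -0.2455] [0.2792 0.1084] 84.92Traceback (most recent call last):
  File "<stdin>", line 15, in <module>
  File "<stdin>", line 8, in quad
ValueError: max() iterable argument is empty
```

```bash
cat > m.py <<'E'
from h import *
c=np.load("top.npy",allow_pickle=True).item();s=np.load("scene.npy",allow_pickle=True).item()
def up(cc,x0,y0,x1,y1,k=4): return cv2.resize(cc["frame"][y0:y1,x0:x1].astype(np.float32),None,fx=k,fy=k,interpolation=cv2.INTER_CUBIC)
def pix(p,x0,y0,k=4): return (np.asarray(p)+.5)/k-.5+[x0,y0]
def quad(cc,box,fn,z):
    x0,y0,x1,y1=box;im=up(cc,*box);m=fn(im).astype(np.uint8)
    m=cv2.morphologyEx(m,cv2.MORPH_CLOSE,np.ones((5,5)))
    cs,_=cv2.findContours(m,cv2.RETR_EXTERNAL,cv2.CHAIN_APPROX_NONE);k=max(cs,key=cv2.contourArea)
    pts=pix(k[:,0,:],x0,y0);w=np.array([ray(cc,u,v,z)[:2] for u,v in pts],np.float32)
    return w,k
E
python3 - <<'E'
from m import *
for nm,cc,box in(("top",c,(335,215,465,280)),("scene",s,(165,125,310,200))):
    w,k=quad(cc,box,lambda im:cv2.blur(im.mean(2),(3,3))<75,.009)
    r=cv2.minAreaRect(w);print("tray inner",nm,np.round(r[0],4),np.round(r[1],4),round(r[2],2))
for nm,cc,box in(("top",c,(190,205,305,268)),("scene",s,(340,168,476,226))):
    im=up(cc,*box);print(nm,np.percentile(im.mean(2),[1,10,30,50,70,90]))
    w,k=quad(cc,box,lambda im:cv2.blur(im.mean(2),(3,3))<(110 if nm=="top" else 95),.012)
    h=cv2.convexHull(w);r=cv2.minAreaRect(h);print("plate",nm,np.round(r[0],4),np.round(r[1],4),round(r[2],2))
for nm,cc,box in(("top",c,(236,226,254,246)),("scene",s,(398,170,422,192))):
    im=up(cc,*box);hsv=cv2.cvtColor(im.clip(0,255).astype(np.uint8),cv2.COLOR_RGB2HSV)
    m=((hsv[...,1]>80)).astype(np.uint8)
    cs,_=cv2.findContours(m,cv2.RETR_EXTERNAL,cv2.CHAIN_APPROX_NONE);k=max(cs,key=cv2.contourArea)
    M=cv2.moments(k);p=pix([M["m10"]/M["m00"],M["m01"]/M["m00"]],*box[:2]);print("nut",nm,p,cv2.contourArea(k)/16,"z69",ray(cc,*p,.069),"z62",ray(cc,*p,.062))
    w=np.array([ray(cc,*pix(q,*box[:2]),.069)[:2] for q in k[:,0]]);w0=w.mean(0);d=w-w0;a=np.arctan2(d[:,1],d[:,0]);rr=np.hypot(*d.T)
    F=np.sum(rr*np.exp(-6j*a))/len(a);print("vertex angle mod60",np.degrees(-np.angle(F)/6)%60,abs(F))
    r=cv2.minAreaRect(w.astype(np.float32));print(r)
for nm,cc,boxs in(("top",c,((200,230,218,250),(276,222,294,243))),("scene",s,((440,174,464,188),(355,172,372,188)))):
  for i,box in enumerate(boxs):
    im=up(cc,*box).min(2)
    m=(im>(95 if nm=="top" else 140)).astype(np.uint8)
    n,l,stt,cen=cv2.connectedComponentsWithStats(m)
    for j in range(1,n):
        if 20<stt[j,4]<500:
            yy,xx=np.nonzero(l==j);pp=np.array([ray(cc,*pix((x,y),*box[:2]),.056)[:2] for x,y in zip(xx,yy)])
            u,S,vt=np.linalg.svd(pp-pp.mean(0),full_matrices=False)
            print(nm,"LR"[i],stt[j],np.round(pp.mean(0),4),"dir",np.round(np.degrees(np.arctan2(vt[0,1],vt[0,0]))%180,1),np.round(S/np.sqrt(len(pp))*np.sqrt(12),4))
E
```

```text
tray inner top [ 0.5117 -0.2455] [0.2792 0.1084] 84.92
tray inner scene [ 0.5012 -0.2465] [0.2826 0.1265] 84.45
top [ 17.18728184  58.11265373  73.52217407 112.72723007 119.77968826
 127.81366501]
plate top [0.5507 0.1559] [0.1355 0.2818] 2.43
scene [ 24.58754503  36.8310276   53.14127617  92.00067139 109.80745163
 118.06636047]
plate scene [0.5622 0.1572] [0.1296 0.2783] 4.83
nut top [243.38666966 234.69254937] 69.625 z69 [0.55283772 0.15485368 0.069     ] z62 [0.55341587 0.15597412 0.062     ]
vertex angle mod60 4.755291321687725 0.0003471782745005992
((0.5528056025505066, 0.15491439402103424), (0.023674815893173218, 0.024783017113804817), 16.965450286865234)
nut scene [409.60811404 182.51079435] 106.875 z69 [0.56011957 0.15411844 0.069     ] z62 [0.55459806 0.15519724 0.062     ]
vertex angle mod60 57.33289436191119 0.0004609116570680786
((0.5598134994506836, 0.1541404128074646), (0.03348924219608307, 0.023374032229185104), 0.21934376657009125)
scene R [33 21  3 11 30] [0.5502 0.0548] dir 3.3 [0.0071 0.0015]
```

Run:
```python
from m import *
def blob(cc,u,v,r=4,th=None,dark=False,k=8):
    u0,v0=int(round(u))-r,int(round(v))-r
    im=up(cc,u0,v0,u0+2*r+1,v0+2*r+1,k).mean(2)
    if dark: im=255-im
    bg=np.median(im);w=np.clip(im-(bg+im.max())/2,0,None)
    n,l,stt,cen=cv2.connectedComponentsWithStats((w>0).astype(np.uint8))
    j=l[np.unravel_index(w.argmax(),w.shape)];w=w*(l==j)
    yy,xx=np.mgrid[:im.shape[0],:im.shape[1]]
    return pix([(xx*w).sum()/w.sum(),(yy*w).sum()/w.sum()],u0,v0,k)
def g(pts,ox,oy,k): return [(x/k+ox-.5,y/k+oy-.5) for x,y in pts]
T=g([(53,147),(617,88),(636,293),(65,349)],190,200,6)
S=g([(627,250),(53,222),(57,63),(603,84)],340,165,5)  # same order: +y far(+x), -y +x, -y -x, +y -x
for nm,cc,L in(("top",c,T),("scene",s,S)):
    W=[]
    for u,v in L:
        p=blob(cc,u,v,3);W.append(ray(cc,*p,.014)[:2])
    W=np.array(W);cen=W.mean(0);d=(W[0]+W[3]-W[1]-W[2])/2;e=(W[0]+W[1]-W[2]-W[3])/2
    print(nm,np.round(W,4).tolist(),"c",np.round(cen,4),"len",np.hypot(*d),np.hypot(*e),"yaw",np.degrees(np.arctan2(-d[0],d[1])),np.degrees(np.arctan2(e[1],e[0])))
# stud
for nm,cc,uv in(("top",c,(243.2,234.8)),("scene",s,(410.2,180))):
    pass
np.set_printoptions(linewidth=200)
print(c["frame"][228:242,237:251].mean(2).round().astype(int));
print(s["frame"][174:190,401:419].mean(2).round().astype(int))
print(s["frame"][172:192,440:468].mean(2).round().astype(int))
print(c["frame"][226:252,200:220].mean(2).round().astype(int))
print(c["frame"][220:245,275:296].mean(2).round().astype(int))
```

```text
top [[0.5894, 0.2832], [0.6077, 0.0342], [0.5178, 0.027], [0.4996, 0.2769]] c [0.5536 0.1553] len 0.2500953409914658 0.09003275056114941 yaw 4.1822569712324436 4.285059146029143
scene [[0.5898, 0.2835], [0.6079, 0.0337], [0.5184, 0.0272], [0.4995, 0.2782]] c [0.5539 0.1557] len 0.2510732189042708 0.09010770665838336 yaw 4.223447960530718 3.7586877793174134
[[130 130 131 131 134 134 133 133 134 136 135 135 134 133]
 [128 129 131 131 132 130 129 131 132 134 134 135 134 134]
 [126 127 125 126 124 122 119 123 129 132 133 134 136 133]
 [123 118 111 109 112 114 117 120 121 123 127 129 133 133]
 [112 100  98 104 110 119 124 126 119 115 114 120 128 131]
 [108  93  97 104 114 123 131 129 119 109 104 105 118 130]
 [109  93  95 102 115 128 132 131 120 111 102  99 112 127]
 [108  94  98 106 116 126 131 130 125 115 104  97 108 126]
 [109  95 102 113 116 119 121 119 116 111 103  96 107 122]
 [114 100 102 110 112 112 107 103 102 101  95  95 107 124]
 [121 112 101  98 102 104 103  99  97  95  97 105 114 125]
 [125 126 117 102  95  90  90  92  95 103 110 115 118 126]
 [121 130 128 123 111  99  92  94
[... 7222 characters left out ...]
19]
 [ 82  82  79  67  47  29  20  44  77  78  45  21  19  34  54  82 111 126 131 126 107]
 [ 80  84  85  80  68  51  40  38  50  49  34  28  41  62  83 104 122 128 129 119  94]
 [ 80  93  99  98  95  89  77  66  57  51  59  66  76  92 107 120 127 130 123 105  79]
 [ 82 103 114 121 121 120 114 105  93  88  95 103 106 108 114 121 127 123 108  86  65]
 [ 68  86 106 119 126 128 128 122 116 111 111 114 115 116 117 123 122 108  86  68  59]
 [ 61  64  78 101 117 127 129 130 128 122 117 116 115 115 114 112 102  84  66  59  60]
 [ 62  61  60  74  94 109 119 125 127 121 114 109 106 103  97  87  74  64  59  60  60]
 [ 62  62  62  64  68  76  90 106 110 103  97  90  79  72  67  65  64  62  63  63  62]]
```

Run:
```python
from m import *
K={"L":np.array([.5465,.2552]),"R":np.array([.5609,.0558])}
for nm,cc,bx in(("top",c,{"L":(202.5,239,207.5,246),"R":(281.5,231,286.5,238)}),("scene",s,{"L":(454,180,458.5,185.5),"R":(356,172,370,187)})):
  for k in "LR":
    x0,y0,x1,y1=bx[k]; x0=int(x0);y0=int(y0);x1=int(x1+1);y1=int(y1+1)
    im=cc["frame"][y0:y1,x0:x1].mean(2)
    if nm=="scene" and k=="R":
        print(im.round().astype(int));
    w=np.clip(im-40,0,None)
    yy,xx=np.mgrid[y0:y1,x0:x1]
    rows=[( (w[i]*xx[i]).sum()/w[i].sum(),yy[i,0]) for i in range(len(w)) if w[i].max()>25]
    P=np.array([ray(cc,*r,.056)[:2] for r in rows]);ww=np.array([w[i].sum() for i in range(len(w)) if w[i].max()>25])
    if len(P)<3: continue
    m=np.average(P,axis=0,weights=ww);_,S,vt=np.linalg.svd((P-m)*np.sqrt(ww)[:,None],full_matrices=False)
    print(nm,k,"mean",m.round(4),"rel",(m-K[k]).round(4),"ang from axis",np.degrees(np.arctan2(*(m-K[k])[::-1])).round(1),"dir",np.degrees(np.arctan2(vt[0,1],vt[0,0])).round(1)%180)
  print(nm)
print(s["frame"][172:190,352:376].mean(2).round().astype(int))
```

```text
top L mean [0.5344 0.2574] rel [-0.0121  0.0022] ang from axis 169.7 dir 163.7
top R mean [0.5502 0.0549] rel [-0.0107 -0.0009] ang from axis -175.2 dir 3.0999999999999943
top
scene L mean [0.5368 0.2566] rel [-0.0097  0.0014] ang from axis 171.9 dir 175.9
[[112 116 119 117 115 115 115 114 113 115 114 113 114 115 114]
 [117 115 118 117 115 113 115 115 113 113 114 118 118 115 114]
 [113 113 111 119 120 119 117 116 116 115 118 120 118 115 114]
 [ 86  83  80 110 110 108 105 110 108 105 108 110 111 111 109]
 [ 49  50  52  52  49  31  20  99  44  42  57  60  60  57  56]
 [ 56  55  54  57  39  26  15 177  64  18  31  52  54  52  54]
 [ 55  56  58  59  36  27  15 176  64  22  35  55  56  56  56]
 [ 54  55  54  58  31  28  18 170  61  22  33  54  55  56  55]
 [ 54  53  55  54  31  29  22 124  48  25  34  54  56  55  54]
 [ 51  50  52  42  31  30  26  78  38  28  34  56  56  56  57]
 [ 69  78  81  64  33  30  30  28  26  26  39  63  55  50  52]
 [124 110 111  83  37  30  31  28  29  25  68 111  87  64  55]
 [115 100  98  44  27  31  33  31  31  24  76 123 128 108  83]
 [ 64  47  27  23  31  3
[... 1370 characters left out ...]
53  88  93 124 110 111  83  37  30  31  28  29  25  68 111  87  64
   55  52  54  55  54  53]
 [ 64  86 118 124 115 100  98  44  27  31  33  31  31  24  76 123 128 108
   83  57  52  53  55  57]
 [116 120 119 118  64  47  27  23  31  32  32  31  31  26  27 100 115 121
  124  86  59  54  55  53]
 [119 118 116  87  32  24  27  28  32  33  31  29  31  29  23  16  71 105
  111 113  94  61  52  53]
 [118 121  87  32  23  29  29  27  34  31  32  30  31  29  27  25  20  29
   61  60 113  83  56  52]
 [120 120  40  22  29  33  31  28  31  33  32  31  31  30  29  28  25  20
   62  67  67  69  54  54]
 [120  89  34  28  31  32  30  29  29  32  33  32  33  30  29  28  29  24
   35  68  69  67  55  57]]
```

Run:
```python
from m import *
T=[(367.5,243.5),(402.5,243),(437.5,255)]
S=[(271,167),(233.5,161),(202,147)]
rows=[]
for cc,L,h in((c,T,12),(s,S,20)):
    r=[]
    for u,v in L:
        u,v=int(u),int(v);im=cc["frame"][v-h:v+h,u-h:u+h,::-1]
        im=cv2.resize(im,(264,264),interpolation=cv2.INTER_CUBIC).clip(0,255).astype(np.uint8);r.append(cv2.convertScaleAbs(im,alpha=1.7,beta=10))
    rows.append(np.hstack(r))
cv2.imwrite("pics/sock.png",np.vstack(rows))
```

```text
(no output)
```

View pics/sock.png

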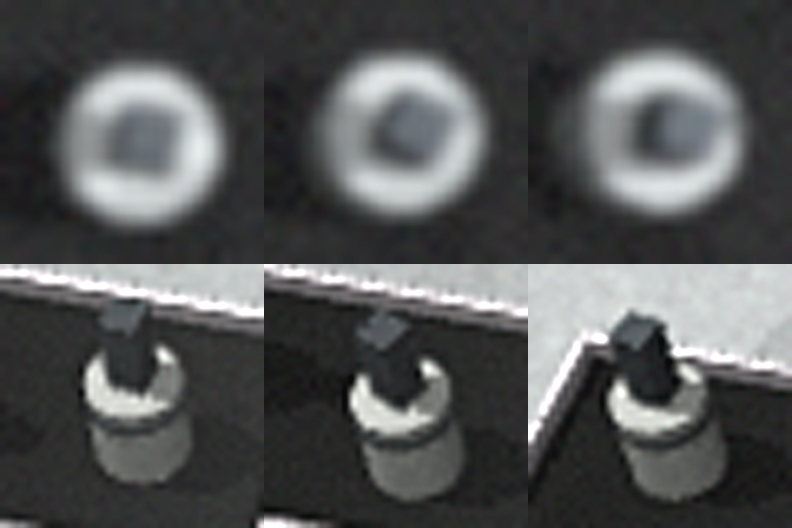

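Run:
```python
from m import *
T=[(367.5,243.5),(402.5,243),(437.5,255)]
S=[(271,167),(233.5,161),(202,147)]
for i in range(3):
    # barrel top ring from top view
    u,v=map(int,T[i]);box=(u-11,v-11,u+12,v+12);im=up(c,*box,8).mean(2)
    m=(im>82).astype(np.uint8);cs,_=cv2.findContours(m,cv2.RETR_EXTERNAL,cv2.CHAIN_APPROX_NONE);k=max(cs,key=cv2.contourArea)
    w=np.array([ray(c,*pix(q,*box[:2],8),.042)[:2] for q in k[:,0]],np.float32);e=cv2.minEnclosingCircle(w)
    e2=cv2.fitEllipse(w);print(i,"ring top: ",np.round(e[0],4),round(e[1],4),np.round(e2[0],4),np.round(e2[1],4))
    for nm,cc,uv in(("top",c,T[i]),("scene",s,S[i])):
        if nm=="top": box=(u-5,v-6,u+8,v+6)
        else:
            us,vs=map(int,uv);box=(us-10,vs-18,us+6,vs-4)
        im=up(cc,*box,8);blue=im[...,2]-im[...,0];g=im.mean(2)
        m=((blue>(4 if nm=="top" else 4))&(g>(45 if nm=="scene" else 50))&(g<120)).astype(np.uint8)
        m=cv2.morphologyEx(m,cv2.MORPH_OPEN,np.ones((7,7)))
        cs,_=cv2.findContours(m,cv2.RETR_EXTERNAL,cv2.CHAIN_APPROX_NONE)
        if not cs: print(nm,"none",blue.max());continue
        k=max(cs,key=cv2.contourArea)
        w=np.array([ray(cc,*pix(q,*box[:2],8),.076)[:2] for q in k[:,0]],np.float32)
        r=cv2.minAreaRect(w)
        M=cv2.moments(w.reshape(-1,1,2));cm=(M["m10"]/M["m00"],M["m01"]/M["m00"])
        d=w-np.array(cm);a=np.arctan2(d[:,1],d[:,0]);F=(np.hypot(*d.T)**1*np.exp(-4j*a)).mean()
        print("  ",nm,np.round(r[0],4),np.round(r[1],4),"minrect",round(r[2],1),"vert4-45",round(np.degrees(-np.angle(F)/4)-45,1)%90,"cm",np.round(cm,4))
```

```text
0 ring top:  [ 0.5237 -0.1578] 0.0178 [ 0.5238 -0.1584] [0.031  0.0334]
   top [ 0.5244 -0.1575] [0.017  0.0167] minrect 87.8 vert4-45 77.1 cm [ 0.5241 -0.1571]
   scene [ 0.526  -0.1576] [0.0095 0.0129] minrect 7.2 vert4-45 2.5 cm [ 0.5263 -0.1576]
1 ring top:  [ 0.5242 -0.2456] 0.0177 [ 0.524  -0.2466] [0.0302 0.0332]
   top [ 0.5227 -0.2465] [0.016  0.0196] minrect 78.4 vert4-45 62.0 cm [ 0.5239 -0.2471]
   scene [ 0.5256 -0.2462] [0.0119 0.0122] minrect 67.6 vert4-45 62.3 cm [ 0.5257 -0.246 ]
2 ring top:  [ 0.4857 -0.3329] 0.0157 [ 0.4833 -0.3336] [0.0166 0.0299]
   top [ 0.4923 -0.3323] [0.0156 0.0175] minrect 88.6 vert4-45 85.6 cm [ 0.4927 -0.3321]
   scene [ 0.4963 -0.3306] [0.0103 0.0088] minrect 16.8 vert4-45 62.4 cm [ 0.4955 -0.3305]
```

Run:
```python
from m import *
T=[(369,242),(404,241.5),(438.5,254)]
S=[(266,155),(229,150),(197,136)]
rows=[]
for cc,L,h in((c,T,7),(s,S,7)):
    r=[]
    for u,v in L:
        u,v=int(u),int(v);im=cc["frame"][v-h:v+h,u-h:u+h,::-1]
        im=cv2.resize(im,(264,264),interpolation=cv2.INTER_CUBIC).clip(0,255);r.append(((im-20)*2.4).clip(0,255).astype(np.uint8))
    rows.append(np.hstack(r))
cv2.imwrite("pics/sock2.png",np.vstack(rows))
```

```text
(no output)
```

View pics/sock2.png

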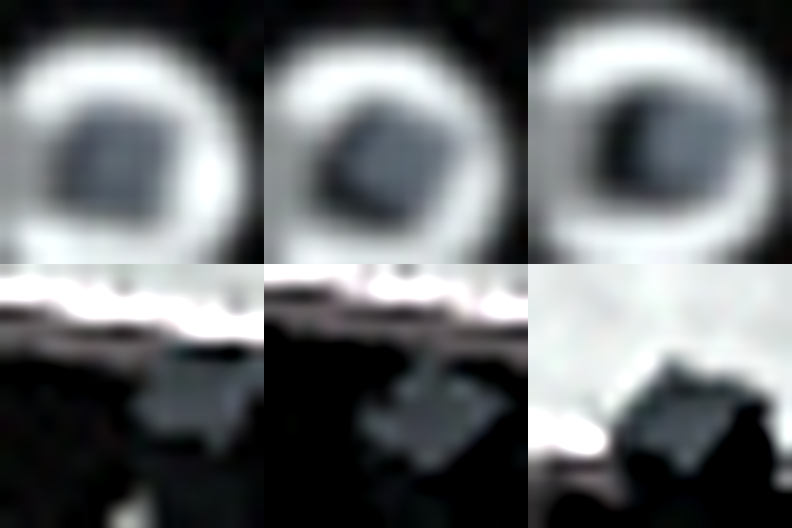

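Run:
```python
from m import *
S=[(266,155),(229,150),(197,136)]
C=[[(130,145),(215,190),(245,105),(165,85)],[(98,150),(167,208),(242,140),(165,93)],[(93,150),(165,206),(242,140),(142,92)]]
for (u,v),L in zip(S,C):
    w=np.array([ray(s,x/18.86-.5+u-7,y/18.86-.5+v-7,.076)[:2] for x,y in L])
    e=np.roll(w,-1,0)-w
    print(w.mean(0).round(4),np.hypot(*e.T).round(4),(np.degrees(np.arctan2(e[:,1],e[:,0]))%90).round(1))
u,v=438,255;box=(u-16,v-15,u+17,v+16);im=up(c,*box,8).mean(2)
for th in(75,85,95):
    m=(im>th).astype(np.uint8);cs,_=cv2.findContours(m,cv2.RETR_EXTERNAL,cv2.CHAIN_APPROX_NONE)
    for k in cs:
        if cv2.contourArea(k)<3000: continue
        w=np.array([ray(c,*pix(q,*box[:2],8),.042)[:2] for q in k[:,0]],np.float32);e=cv2.minEnclosingCircle(w);print(e,cv2.fitEllipse(w)[:2])
```

```text
[ 0.5262 -0.1592] [0.0126 0.0134 0.0102 0.01  ] [63.8 86.2 79.3 77.3]
[ 0.525  -0.2464] [0.0131 0.0131 0.0126 0.0113] [53.  62.  60.8 60.3]
[ 0.4925 -0.3311] [0.0139 0.0133 0.0158 0.0106] [55.4 62.6 66.6 73.3]
((0.49202877283096313, -0.331309974193573), 0.018216991797089577) ((0.4919068515300751, -0.33178508281707764), (0.03294380009174347, 0.036133162677288055))
```

```bash
python3 -m pendant '[[-0.07,0.13,0.1,0,0,-0.02],[-0.14,0.26,0.2,0,0,-0.04],[-0.21,0.39,0.3,0,0,-0.06],[-0.28,0.52,0.4,0,0,-0.08],[-0.35,0.65,0.5,0,0,-0.1],[-0.42,0.78,0.6,0,0,-0.12],[-0.46,0.9,0.65,0,0,-0.144],[-0.5,1,0.7,0,0,-0.144]]' 44 20
cat > d.py <<'E'
from h import *
import sys
# usage: d.py x y z yaw -> tool-axes shift (units of 0.1 m) and turn from measured pose
o=st();R0=R.from_euler("xyz",o["tool_rot"],degrees=True)
x,y,z,yaw=map(float,sys.argv[1:5])
Rt=R.from_euler("xyz",[180,0,yaw],degrees=True)
print("shift",np.round(R0.inv().apply(np.array([x,y,z])-o["tool_pos"])/.1,3),"turn",np.round((R0.inv()*Rt).as_rotvec(degrees=True)/90,3))
E
python3 d.py 0.5465 0.2552 0.1 81
```

```text
time_s: 1.8
tool_pos: [0.318, 0.5185, 0.1524]
tool_rot: [180.0, -0.0, 80.9]
force: [0.4, -0.1, 0.3]
grip_width: 0.0438
t 1.8 tcp [0.318  0.5185 0.1524] rot [ 1.7999e+02 -1.0000e-02  8.0930e+01] F [ 0.4 -0.1  0.3] M [ 0.05  0.01 -0.  ] w 43.8 q [-58.6  15.8  -2.8  94.6   0.8  69.6  19.3]
shift [-2.24   2.672  0.524] turn [ 0.    -0.    -0.001]
```

```bash
python3 -m pendant '[[-0.12,0.15,0,0,0,0],[-0.24,0.3,0,0,0,0],[-0.36,0.45,0,0,0,0],[-0.48,0.6,0.1,0,0,0],[-0.6,0.75,0.1,0,0,0],[-0.7,0.9,0.1,0,0,0],[-0.8,1,0.1,0,0,0],[-0.84,1,0.1,0,0,0]]' | tail -3
python3 -m pendant '[[-0.12,0.15,0,0,0,0],[-0.24,0.3,0,0,0,0],[-0.36,0.45,0.1,0,0,0],[-0.48,0.6,0.1,0,0,0],[-0.6,0.75,0.1,0,0,0],[-0.7,0.9,0.1,0,0,0],[-0.8,1,0.2,0,0,0],[-0.84,1,0.2,0,0,0]]' 
python3 d.py 0.5465 0.2552 0.03 81
```

```text
tool_rot: [180.0, -0.0, 80.9]
force: [1.0, -0.0, -0.6]
grip_width: 0.0438
time_s: 3.8
tool_pos: [0.4887, 0.3199, 0.1213]
tool_rot: [-179.9, 0.1, 80.9]
force: [-0.3, 0.1, 0.3]
grip_width: 0.0438
t 3.8 tcp [0.4887 0.3199 0.1213] rot [-1.7992e+02  1.1000e-01  8.0870e+01] F [-0.3  0.1  0.3] M [-0.02  0.04  0.02] w 43.8 q [-41.   14.4   5.9 100.1  -1.6  65.6  46.3]
shift [-0.545  0.675  0.913] turn [-0.001  0.001 -0.001]
```

```bash
python3 -m pendant '[[-0.18,0.22,0,0,0,0],[-0.36,0.45,0,0,0,0],[-0.545,0.675,0.05,0,0,0],[-0.545,0.675,0.3,0,0,0],[-0.545,0.675,0.6,0,0,0],[-0.545,0.675,0.85,0,0,0],[-0.545,0.675,0.91,0,0,0],[-0.545,0.675,0.91,0,0,0]]' 36 20
python3 d.py 0.5465 0.2552 0.03 81
python3 -m pendant '[[0,0,0,0,0,0],[0,0,0,0,0,0],[0,0,0,0,0,0],[0,0,0,0,0,0],[0,0,0,0,0,0],[0,0,0,0,0,0],[0,0,0,0,0,0],[0,0,0,0,0,0]]' 0 30
python3 d.py 0.5465 0.2552 0.03 81
```

```text
time_s: 4.8
tool_pos: [0.5465, 0.2576, 0.0318]
tool_rot: [-180.0, -0.0, 81.0]
force: [-0.6, 0.7, 1.0]
grip_width: 0.0361
t 4.8 tcp [0.5465 0.2576 0.0318] rot [-1.7999e+02 -1.0000e-02  8.1010e+01] F [-0.6  0.7  1. ] M [ 0.01 -0.04  0.03] w 36.1 q [-34.6  22.1   8.2 101.7  -3.7  56.5  56.1]
shift [-0.024  0.004  0.018] turn [-0. -0.  0.]
time_s: 5.8
tool_pos: [0.5469, 0.2559, 0.0322]
tool_rot: [180.0, 0.1, 80.9]
force: [-2.2, -3.6, 6.3]
grip_width: 0.0136
t 5.8 tcp [0.5469 0.2559 0.0322] rot [1.7999e+02 7.0000e-02 8.0930e+01] F [-2.2 -3.6  6.3] M [-0.9   0.47  0.08] w 13.6 q [-34.6  22.    8.3 101.7  -3.7  56.6  56.1]
shift [-0.008 -0.003  0.022] turn [ 0.     0.001 -0.001]
```

```bash
python3 -m pendant '[[0,0,0,0,0,0.1],[0,0,0,0,0,0.2],[0,0,0,0,0,0.3],[0,0,0,0,0,0.4],[0,0,0,0,0,0.5],[0,0,0,0,0,0.6],[0,0,0,0,0,0.7],[0,0,0,0,0,0.74]]' 0 40
python3 d.py 0.5465 0.2552 0.03 14
```

```text
time_s: 6.8
tool_pos: [0.5471, 0.256, 0.0323]
tool_rot: [179.9, -0.0, 14.2]
force: [-1.3, -3.5, 5.8]
grip_width: 0.0135
t 6.8 tcp [0.5471 0.256  0.0323] rot [ 1.7993e+02 -1.0000e-02  1.4170e+01] F [-1.3 -3.5  5.8] M [-0.92  0.35  0.09] w 13.5 q [-44.3  22.8  20.1 102.   -9.1  56.8  -6.5]
shift [-0.008  0.007  0.023] turn [ 0.001 -0.     0.002]
```

```bash
python3 -m pendant '[[0,0,0,0,0,0.02],[0,0,0,0,0,0.04],[0,0,0,0,0,0.06],[0,0,0,0,0,0.08],[0,0,0,0,0,0.08],[0,0,0,0,0,0.08],[0,0,0,0,0,0.08],[0,0,0,0,0,0.08]]' 0 40
python3 d.py 0.5465 0.2552 0.03 14
```

```text
time_s: 7.8
tool_pos: [0.547, 0.2564, 0.0322]
tool_rot: [179.9, -0.0, 7.3]
force: [-0.8, -2.9, 6.2]
grip_width: 0.0147
t 7.8 tcp [0.547  0.2564 0.0322] rot [ 1.7991e+02 -3.0000e-02  7.3300e+00] F [-0.8 -2.9  6.2] M [-0.95  0.35  1.  ] w 14.7 q [-45.3  22.9  21.3 102.1  -9.6  56.8 -12.9]
shift [-0.007  0.011  0.023] turn [ 0.001 -0.    -0.074]
```

```bash
python3 -m pendant '[[0,0,0,0,0,0],[0,0,0,0,0,0],[0,0,-0.3,0,0,0],[0,0,-0.7,0,0,-0.05],[0,0.25,-0.7,0,0,-0.15],[0,0.5,-0.7,0,0,-0.25],[0,0.75,-0.7,0,0,-0.35],[0,1,-0.7,0,0,-0.45]]' 36 20
python3 d.py 0.5609 0.0558 0.03 94
```

```text
time_s: 8.8
tool_pos: [0.5592, 0.1577, 0.1014]
tool_rot: [-180.0, -0.0, 48.0]
force: [-0.3, 0.5, 0.2]
grip_width: 0.036
t 8.8 tcp [0.5592 0.1577 0.1014] rot [-1.7998e+02 -4.0000e-02  4.7970e+01] F [-0.3  0.5  0.2] M [-0.01  0.01 -0.01] w 36.0 q [-34.9  15.5  19.2 102.2  -5.7  63.2  34.2]
shift [-0.746  0.695  0.713] turn [-0.    -0.    -0.511]
```

```bash
python3 -m pendant '[[-0.15,0.14,0,0,0,-0.11],[-0.35,0.32,0,0,0,-0.22],[-0.55,0.51,0,0,0,-0.33],[-0.745,0.695,0,0,0,-0.44],[-0.745,0.695,0.15,0,0,-0.51],[-0.745,0.695,0.4,0,0,-0.51],[-0.745,0.695,0.65,0,0,-0.51],[-0.745,0.695,0.71,0,0,-0.51]]' 36 20
python3 d.py 0.5609 0.0558 0.03 94
python3 -m pendant '[[0,0,0,0,0,0],[0,0,0,0,0,0],[0,0,0,0,0,0],[0,0,0,0,0,0],[0,0,0,0,0,0.05],[0,0,0,0,0,0.12],[0,0,0,0,0,0.2],[0,0,0,0,0,0.3]]' 0 40
python3 d.py 0.5609 0.0558 0.03 94
```

```text
time_s: 9.8
tool_pos: [0.559, 0.0562, 0.0288]
tool_rot: [-179.8, 0.0, 93.6]
force: [1.2, -0.7, 0.9]
grip_width: 0.0357
t 9.8 tcp [0.559  0.0562 0.0288] rot [-1.7982e+02  1.0000e-02  9.3560e+01] F [ 1.2 -0.7  0.9] M [0.01 0.03 0.03] w 35.7 q [-22.6  18.3  16.3 108.   -6.2  54.8  90.1]
shift [-0.005  0.019 -0.012] turn [-0.002  0.    -0.005]
time_s: 10.8
tool_pos: [0.5612, 0.0566, 0.0316]
tool_rot: [179.9, -0.1, 66.3]
force: [-0.7, 0.8, 3.5]
grip_width: 0.0137
t 10.8 tcp [0.5612 0.0566 0.0316] rot [ 1.7992e+02 -9.0000e-02  6.6310e+01] F [-0.7  0.8  3.5] M [ 0.15 -0.01  0.03] w 13.7 q [-26.3  18.4  20.7 108.   -7.9  54.9  64.2]
shift [-0.009  0.     0.016] turn [ 0.001 -0.001 -0.308]
```

```bash
python3 -m pendant '[[0,0,0,0,0,0.1],[0,0,0,0,0,0.2],[0,0,0,0,0,0.3],[0,0,0,0,0,0.4],[0,0,0,0,0,0.5],[0,0,0,0,0,0.57],[0,0,0,0,0,0.63],[0,0,0,0,0,0.66]]' 0 40
python3 d.py 0.5609 0.0558 0.03 14
```

```text
time_s: 11.8
tool_pos: [0.5617, 0.057, 0.0316]
tool_rot: [180.0, -0.2, 7.3]
force: [0.4, 1.9, 2.0]
grip_width: 0.0146
t 11.8 tcp [0.5617 0.057  0.0316] rot [ 1.80e+02 -1.60e-01  7.29e+00] F [0.4 1.9 2. ] M [ 0.08 -0.14  1.1 ] w 14.6 q [-34.8  19.6  30.6 108.2 -12.   55.2   8.5]
shift [-0.009  0.011  0.016] turn [ 0.    -0.002 -0.075]
```

```bash
python3 -m pendant '[[0,0,0,0,0,0],[0,0,0,0,0,0],[0,0,-0.35,0,0,0],[0,0,-0.75,0,0,0.04],[-0.05,0.25,-0.75,0,0,0.08],[-0.1,0.5,-0.75,0,0,0.12],[-0.1,0.75,-0.75,0,0,0.16],[-0.1,1,-0.75,0,0,0.19]]' 36 20
python3 d.py 0.5249 -0.1569 0.047 -10
```

```text
time_s: 12.8
tool_pos: [0.5624, -0.0466, 0.1047]
tool_rot: [180.0, 0.1, -10.2]
force: [0.0, 0.0, 0.1]
grip_width: 0.0362
t 12.8 tcp [ 0.5624 -0.0466  0.1047] rot [ 1.7997e+02  8.0000e-02 -1.0170e+01] F [0.  0.  0.1] M [-0.1   0.03 -0.03] w 36.2 q [-30.8  15.2  37.8 104.8 -10.3  63.5   0.5]
shift [-0.174  1.151  0.578] turn [ 0.     0.001 -0.002]
```

Run:
```python
from m import *
t=cam("top");s2=cam("scene")
crop(t,190,200,305,270,6,"tb2.png");crop(s2,340,165,475,225,5,"sb2.png")
```

```text
(no output)
```

View pics/sb2.png

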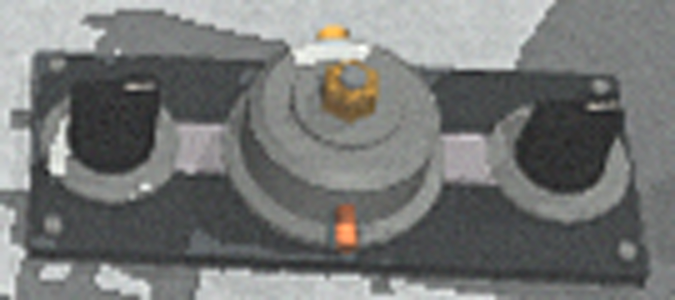

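View pics/tb2.png

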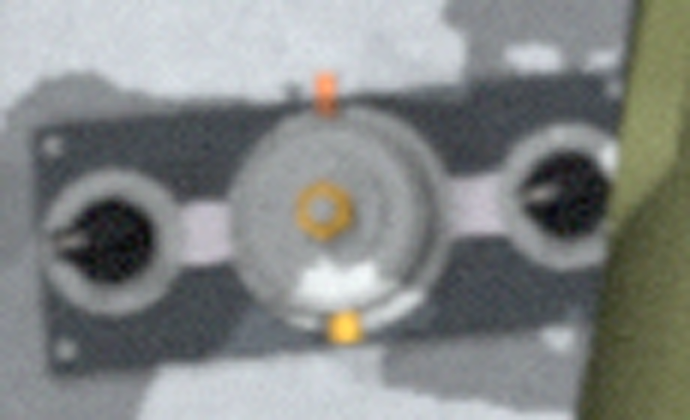

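```bash
python3 -m pendant '[[-0.03,0.14,0,0,0,0],[-0.06,0.28,0,0,0,0],[-0.09,0.42,0,0,0,0],[-0.12,0.56,0,0,0,0],[-0.15,0.7,0,0,0,0],[-0.174,0.84,0,0,0,0],[-0.174,0.95,0,0,0,0],[-0.174,1,0,0,0,0]]' 36 20 | head -2
python3 d.py 0.5249 -0.1569 0.047 -10
```

```text
time_s: 13.9
tool_pos: [0.5285, -0.1408, 0.1056]
t 13.9 tcp [ 0.5285 -0.1408  0.1056] rot [ 1.80e+02 -2.00e-02 -9.99e+00] F [0.1 0.7 0.1] M [-0.11  0.07  0.01] w 36.0 q [-24.3  13.1  41.1 107.3  -9.6  63.   10.4]
shift [-0.008  0.165  0.586] turn [ 0. -0.  0.]
```

```bash
python3 -m pendant '[[0,0.1,0,0,0,0],[-0.01,0.165,0,0,0,0],[-0.01,0.165,0.2,0,0,0],[-0.01,0.165,0.4,0,0,0],[-0.01,0.165,0.55,0,0,0],[-0.01,0.165,0.58,0,0,0],[-0.01,0.165,0.58,0,0,0],[-0.01,0.165,0.58,0,0,0]]' 30 20 | head -2
python3 d.py 0.5249 -0.1569 0.047 -10
python3 -m pendant '[[0,0,0,0,0,0],[0,0,0,0,0,0],[0,0,0,0,0,0],[0,0,0,0,0,0],[0,0,0,0,0,0],[0,0,0,0,0,0],[0,0,0,0,0,0],[0,0,0,0,0,0]]' 0 35 | head -1
python3 d.py 0.5249 -0.1569 0.047 -10
python3 - <<'E'
from m import *
t=cam("top");s2=cam("scene")
crop(t,340,215,460,280,6,"tt2.png");crop(s2,165,100,310,220,5,"stt2.png")
E
```

```text
time_s: 14.9
tool_pos: [0.5254, -0.1561, 0.0483]
t 14.9 tcp [ 0.5254 -0.1561  0.0483] rot [-1.7999e+02 -8.0000e-02 -9.9200e+00] F [-0.4 -0.2  0.7] M [-0.06  0.09 -0.04] w 30.0 q [-21.2  17.8  40.3 110.  -13.7  56.9  15.3]
shift [-0.004  0.009  0.013] turn [-0.    -0.001  0.001]
time_s: 15.9
t 15.9 tcp [ 0.525  -0.1559  0.0478] rot [-1.7999e+02 -2.0000e-02 -9.9300e+00] F [0.2 0.9 4.9] M [0.01 0.24 0.11] w 13.6 q [-21.2  17.9  40.3 110.1 -13.7  56.9  15.3]
shift [0.001 0.01  0.008] turn [-0.    -0.     0.001]
```

View pics/stt2.png

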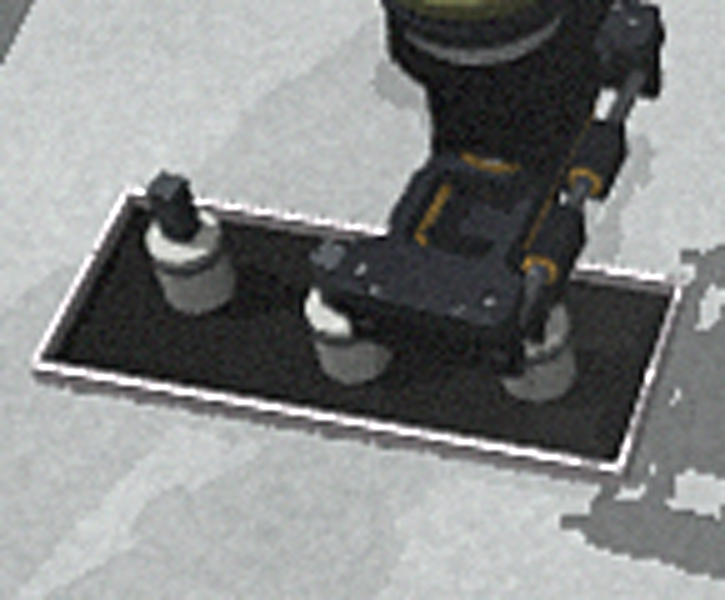

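```bash
python3 -m pendant '[[0,0,-0.25,0,0,0],[0,0,-0.6,0,0,0],[0.03,-0.1,-0.95,0,0,0],[0.06,-0.28,-0.95,0,0,0.05],[0.09,-0.46,-0.95,0,0,0.1],[0.12,-0.64,-0.95,0,0,0.15],[0.15,-0.82,-0.95,0,0,0.2],[0.15,-1,-0.95,0,0,0.2]]' 0 35 
python3 d.py 0.5543 0.1563 0.14 -28
```

```text
time_s: 17.0
tool_pos: [0.5561, -0.0593, 0.1414]
tool_rot: [179.9, 0.1, -27.9]
force: [-0.2, -0.9, -2.6]
grip_width: 0.0137
t 17.0 tcp [ 0.5561 -0.0593  0.1414] rot [ 1.7993e+02  8.0000e-02 -2.7890e+01] F [-0.2 -0.9 -2.6] M [-0.07  0.08 -0.01] w 13.7 q [-32.8  12.5  41.  103.4  -8.8  67.4 -16.9]
shift [-1.025 -1.897  0.014] turn [0.001 0.001 0.001]
```

```bash
python3 -m pendant '[[-0.07,-0.13,0,0,0,0],[-0.15,-0.27,0,0,0,0],[-0.23,-0.42,0,0,0,0],[-0.31,-0.57,0,0,0,0],[-0.39,-0.72,0,0,0,0],[-0.47,-0.87,0,0,0,0],[-0.54,-1,0,0,0,0],[-0.54,-1,0,0,0,0]]' |head -1
python3 -m pendant '[[-0.07,-0.13,0,0,0,0],[-0.15,-0.27,0,0,0,0],[-0.23,-0.42,0,0,0,0],[-0.31,-0.57,0,0,0,0],[-0.39,-0.72,0,0,0,0],[-0.44,-0.82,0,0,0,0],[-0.48,-0.9,0,0,0,0],[-0.48,-0.9,0,0,0,0]]' 
python3 d.py 0.5545 0.1568 0.14 -28
python3 - <<'E'
from m import *
t=cam("top");s2=cam("scene")
crop(t,190,180,305,270,6,"tb3.png");crop(s2,370,130,450,225,6,"sb3.png")
E
```

```text
time_s: 18.0
time_s: 19.0
tool_pos: [0.5556, 0.1563, 0.1425]
tool_rot: [180.0, 0.0, -27.9]
force: [-0.4, -0.1, -3.1]
grip_width: 0.0136
t 19.0 tcp [0.5556 0.1563 0.1425] rot [180.     0.   -27.87] F [-0.4 -0.1 -3.1] M [-0.16  0.07  0.07] w 13.6 q [-47.5  13.9  33.6 100.8  -8.2  67.8 -39.4]
shift [-0.012  0.001  0.025] turn [0.    0.    0.001]
```

View pics/sb3.png

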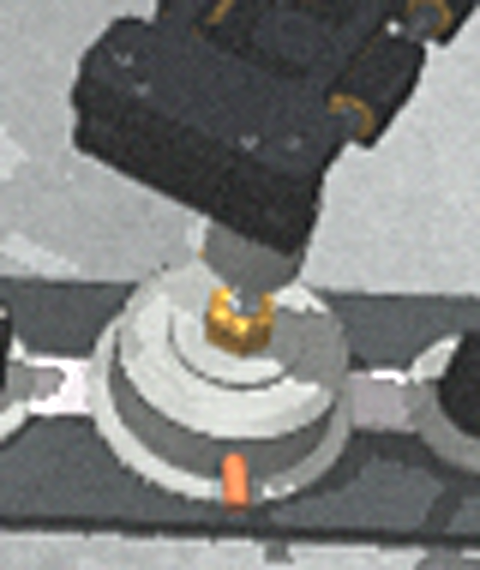

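Run:
```python
from m import *
fs=[cam("scene") for _ in range(2)];cc=fs[0];f=np.mean([x["frame"].astype(float) for x in fs],0)
np.set_printoptions(linewidth=220)
print(f[166:186,398:426].mean(2).round().astype(int))
for z in(.0987,.105,.11): print(z,proj(cc,(.5537,.1555,z)))
print("nut bottom",proj(cc,(.5537,.1555,.055)),proj(cc,(.5537,.1555,.062)),"dy1mm",proj(cc,(.5537,.1565,.1))-proj(cc,(.5537,.1555,.1)),"dx1mm",proj(cc,(.5547,.1555,.1))-proj(cc,(.5537,.1555,.1)))
```

```text
[[104 106 105 106 114 138  92  44  28  23  26  20  26  23  22  23  34  34  36  32  23  24  22  30  54 121 124 124]
 [102 102 102 108 130 133  85  72  60  40  28  24  26  28  24  24  25  28  33  28  26  21  19  29  97 120 120 121]
 [104 105 105 122 127 130  76  66  70  59  45  36  25  19  25  23  24  24  26  25  24  24  20  50 126 128 121 118]
 [104 102 106 122 126 122  71  65  69  68  68  66  45  33  27  23  25  23  23  25  26  26  29  80 121 121 122 120]
 [106 103 106 120 125 110  67  62  71  70  72  69  57  56  47  36  30  22  23  23  22  28  43 106 124 120 119 120]
 [102 104 104 101 126 100  67  65  72  70  71  68  57  66  61  63  52  41  29  24  23  46  49 127 128 124 120 118]
 [103 103 103  99 125  86  63  66  67  70  70  67  66  68  64  62  63  67  57  34  41  50  71 122 121 122 122 125]
 [104 102 103 106 118 102  73  67  65  69  70  71  70  66  61  63  62  60  63  64  61  49 104 123 120 117 121 122]
 [ 94 105 108 124 124 129 104  68  68  68  67  64  68  63  62  62  58  60  57  58  52  50 109 125 120 117 119 122]
 [115 126 123 123 124 121 122  81  70  63  68  68  62  62  59  59
[... 729 characters left out ...]
6 104  60]
 [112 134 140 141 123 118  67  92 132 110  97  77  66  71  62  70  74  75  83  80  80  74  75  78  76  79  91  77]
 [114 135 143 140 132 120  70  77  82  99  89 122  91  80  70  81  81  78  77  80  84  81  83  85  84  85  84  76]
 [ 97 131 137 124 127 131  72  55  68  76  80  97 140  81  59  65  52  78  84  84  84  82  82  80  86  84  83  78]
 [ 94 136 140 129 127 134  76  54  56  47  62  88  90  56  57  52  46  72  82  85  83  82  81  80  82  81  84  80]]
0.0987 [412.63844512 171.5292291 ]
0.105 [413.15322448 169.62550136]
0.11 [413.56605   168.0988135]
nut bottom [409.22482906 184.15326996] [409.75385885 182.19684206] dy1mm [0.48245766 0.04712659] dx1mm [-0.00337859  0.37090343]
```

Run:
```python
from m import *
from scipy.optimize import least_squares
P=[(403.2,173),(419.65,173),(404.2,174),(419.6,174),(404.6,175),(419.2,175),(406.1,176),(418.4,176),(407,177),(417.35,177),(408.3,178),(414.9,178)]
for z in(.096,.0987,.101):
    w=np.array([ray(s,*p,z)[:2] for p in P])
    r=least_squares(lambda q:np.hypot(*(w-q).T)-.0175,[.555,.155])
    r3=least_squares(lambda q:np.hypot(*(w-q[:2]).T)-q[2],[.555,.155,.0175])
    print(z,r.x.round(4),np.abs(r.fun).max().round(4),r3.x.round(4))
```

```text
0.096 [0.5525 0.1534] 0.001 [0.5529 0.1534 0.0172]
0.0987 [0.5546 0.1529] 0.001 [0.5552 0.153  0.0171]
0.101 [0.5564 0.1525] 0.0011 [0.5571 0.1526 0.0171]
```

```bash
python3 -m pendant '[[-0.015,-0.015,0.05,0,0,0],[-0.015,-0.015,0.15,0,0,0],[-0.015,-0.015,0.25,0,0,0],[-0.015,-0.015,0.28,0,0,0],[-0.015,-0.015,0.3,0,0,0],[-0.015,-0.015,0.32,0,0,0],[-0.015,-0.015,0.34,0,0,0],[-0.015,-0.015,0.36,0,0,0]]' |head -1
python3 d.py 0.555 0.1583 0.0988 -28
```

```text
time_s: 20.2
t 20.2 tcp [0.5551 0.1577 0.1066] rot [-1.7998e+02 -1.0000e-02 -2.7930e+01] F [-0.   0.9 -2.2] M [-0.07  0.11 -0.03] w 13.9 q [-47.   16.   33.2 102.9  -9.7  63.9 -38.5]
shift [-0.004 -0.005  0.078] turn [-0.    -0.     0.001]
```

```bash
python3 -m pendant '[[0,0,0.01,0,0,0],[0,0,0.02,0,0,0],[0,0,0.03,0,0,0],[0,0,0.04,0,0,0],[0,0,0.05,0,0,0],[0,0,0.06,0,0,0],[0,0,0.07,0,0,0],[0,0,0.07,0,0,0]]' |head -1
python3 d.py 0.555 0.1583 0.0988 -28
python3 - <<'E'
from m import *
t=cam("top");s2=cam("scene")
crop(s2,370,130,450,225,6,"sb4.png")
E
```

```text
time_s: 21.2
t 21.2 tcp [0.5549 0.1576 0.0995] rot [ 1.7999e+02  1.0000e-02 -2.7930e+01] F [ 0.1  0.6 -1.9] M [-0.06  0.04 -0.  ] w 13.8 q [-46.9  16.4  33.1 103.3 -10.   63.2 -38.3]
shift [-0.002 -0.006  0.007] turn [0.    0.    0.001]
```

View pics/sb4.png

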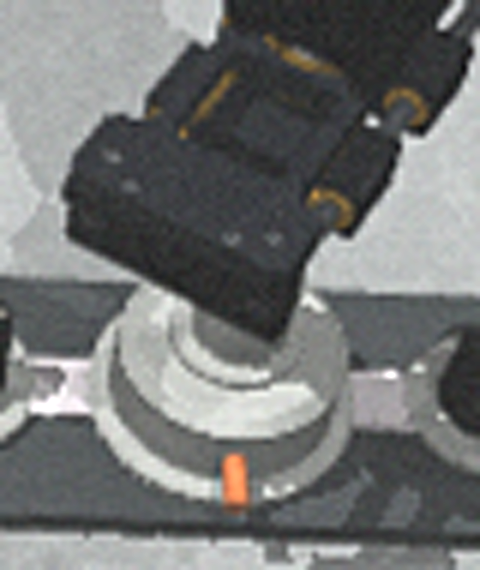

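```bash
python3 -m pendant '[[0,0,0.005,0,0,0],[0,0,0.01,0,0,0],[0,0,0.015,0,0,0],[0,0,0.02,0,0,0],[0,0,0.02,0,0,0],[0,0,0.02,0,0,0],[0,0,0.02,0,0,0],[0,0,0.02,0,0,0]]' |head -1
python3 d.py 0.555 0.1583 0.0988 -28
```

```text
time_s: 22.3
t 22.3 tcp [0.5552 0.1578 0.0988] rot [-1.7996e+02  1.0000e-02 -2.7920e+01] F [-2.2 -0.7  7.8] M [-0.3   0.89  0.06] w 13.6 q [-46.8  16.5  33.  103.3 -10.   63.1 -38.2]
shift [-0.004 -0.004 -0.   ] turn [-0.     0.     0.001]
```

Run:
```python
from m import *
s2=cam("scene");cv2.imwrite("pics/fin.png",s2["frame"][:,:,::-1])
crop(s2,340,140,475,225,5,"fin2.png")
```

```text
(no output)
```

View pics/fin.png

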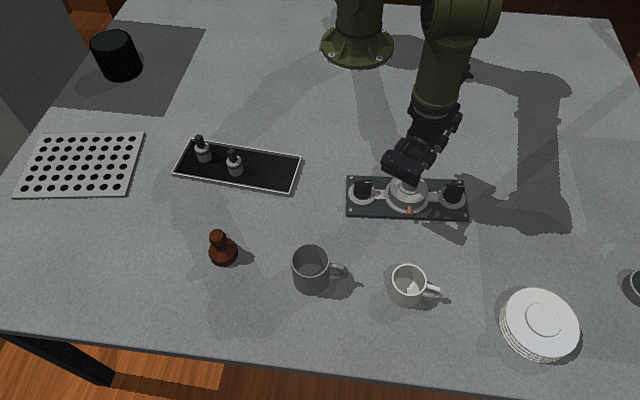

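View pics/fin2.png

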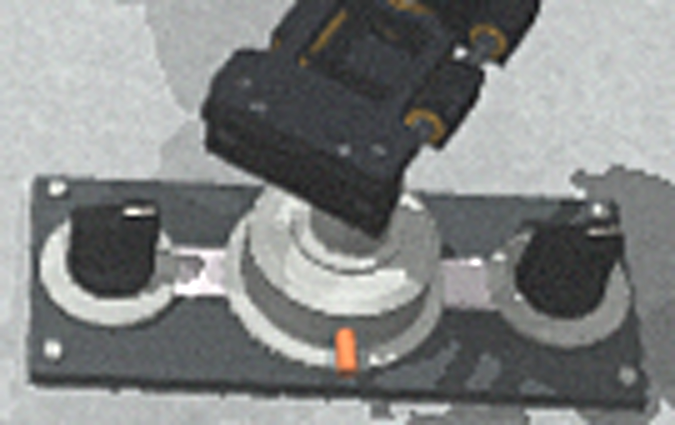

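Run:
```python
from m import *
fs=[cam("scene") for _ in range(3)];f=np.mean([x["frame"].astype(float) for x in fs],0)
K={"L":np.array([.5465,.2552]),"R":np.array([.5609,.0558])}
for k,(x0,y0,x1,y1) in {"L":(457,183,465,189),"R":(363,179,372,185)}.items():
    im=f[y0:y1,x0:x1].mean(2);print(im.round().astype(int))
    P=[(600/5+340-.5,231.5/5+139.5)] if 0 else None
for k,L in {"L":[(588,233),(620,229)],"R":[(125,211),(157,210.5)]}.items():
    w=np.array([ray(s,x/5+339.5,y/5+139.5,.056)[:2] for x,y in L]);d=w[1]-w[0]
    print(k,np.degrees(np.arctan2(d[1],d[0])).round(1),[np.degrees(np.arctan2(*(q-K[k])[::-1])).round(1) for q in w])
```

```text
[[ 49  52  60  66  47  34  38  77]
 [ 33  27  20  24  27  32  33  76]
 [ 33  49  44  50  44  65  54  74]
 [ 57 107  96  84  64  60  51  62]
 [ 24  19  20  19  20  22  20  34]
 [ 27  28  24  25  25  27  25  31]]
[[ 56  52  53  50  50  51  51  49  56]
 [ 52  40  38  31  29  29  36  33  47]
 [ 30  35  68  77  72  53  66  66  36]
 [ 31  53 140 170 153 109 102  83  40]
 [ 31  31  21  21  20  22  23  26  23]
 [ 35  31  32  33  34  27  34  32  25]]
L 105.9 [np.float64(85.5), np.float64(102.4)]
R 98.4 [np.float64(107.6), np.float64(99.9)]
```

```bash
python3 -c "
from h import *
st();env.sign_off();st()"
```

```text
t 22.5 tcp [0.5552 0.1577 0.0988] rot [-1.7995e+02  1.0000e-02 -2.7930e+01] F [-3.7 -1.1  6.7] M [-0.28  0.94 -0.03] w 13.5 q [-46.8  16.5  33.1 103.3 -10.   63.1 -38.2]
the job is handed in; nothing more can be done
the job is handed in; nothing more can be done
```

I handed the job in at 22.5 s. Both knobs are turned clockwise to their stops, and the fitting socket is fully down over the nut and still held in the gripper.

- **Knobs:** I turned the left knob, then the right, until the wrist torque rose to about 1 N m at the same tool angle for both. The pictures afterwards show the marks at about 98 to 106 degrees, against about 104 degrees expected at the stop. That reading is only good to about 5 degrees, so the torque is the stronger evidence.
- **Socket:** I took the socket nearest the boiler first. It slid over the nut with almost no resistance, so I did not need to try the other two. It bottomed out at a tool height of 98.8 mm, the height I had predicted for fully seated; a too-small socket would have stopped 14 mm higher. The last reading showed about 7 N of upward force with the grip still closed on the adapter.
- **Other things:** The last picture shows the other two sockets upright in the tray. The jug, tamper and cup look unmoved; I checked them by eye only.
- **Disagreement:** Before lowering, the pictures put the socket about 2.5 mm off the nut sideways, more than the offset of about 1 mm I had expected from the grasp. I corrected by about 1.5 mm in each direction, and it went on without sideways force.

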